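Close up the modeller's bench chest

TASK

Close up the small teal-and-grey tool chest on the modelling bench: with the fingertips, first push its open drawer fully home, then push the raised lid over and down until it lies flat and shut, slamming neither. The two small paint pots in the drawer must stay standing in it; do not pick anything up, and leave the other things on the bench where they are.

Things in the scene. Friction and masses are not known exactly. Their poses are not given: they have to be found in the camera images.
- chest: Bench chest, fixed to the table: grey steel box 140 deep (x) x 200 wide (y) x 110 mm high, a tray open at the top, a drawer below. Origin: centre of its underside, on the table. Its -x is the front, where the drawer comes out; +x is the back, where the lid is hinged; z up. It stands at various places and yaws.
- drawer (a joint): The chest's drawer, in m: 0 = fully home, grows as it comes out along the chest's -x (at most 0.11). Slides with about 1.5 N of friction and stays where it is left; no spring, no handle to hook.
- drawer_front (a point): Centre of the outer face of the drawer's teal front panel, 35 mm above the table; moves with the drawer; axes as the chest's. The panel is 10 mm thick, 192 mm wide and spans heights 7 to 63 mm; when home its outer face stands 10 mm in front of the chest. Push it along the chest's +x.
- drawer_in (a point): Centre of the drawer's inner floor, 12 mm above the table; moves with the drawer. Inside it is 117 (x) x 162 mm (y); axes as the chest's.
- lid (a joint): The chest's lid, in rad: 0 = shut, lying flat on the chest; grows as it swings up about its hinge, 1.57 = upright, at most 1.7. The hinge is stiff (0.3 N m of friction) and the lid stays at any angle where it is left; pushing it 105 mm from the hinge takes up to about 5 N.
- lid_hinge (a point): Middle of the lid's hinge line (which runs along the chest's y): top back edge of the chest, 110 mm above the table, 70 mm behind the chest's origin. Fixed to the chest, axes as the chest's.
- lid_edge (a point): Middle of the free edge of the lid, on its outer (teal) face; moves with the lid. The lid is a plain plate 140 mm from hinge line to free edge, 200 mm wide and 12 mm thick; its inner face lies in the hinge line's plane. The outer face looks up when shut and to the back (+x of the chest) and up when raised.
- pot_red: Small loose paint pot standing in the drawer's front part, red with white cap, diameter 28, height 32 mm; origin at the centre of its underside, z up.
- pot_yellow: Same pot in yellow, on the other side of the drawer (the two may be swapped).
- pot_blue: Loose blue paint pot with white cap standing on the bench beside the chest, diameter 42, height 52 mm; origin at the centre of its underside. Leave alone.
- glue_stick: Loose white glue stick with red cap standing on the bench to one side of the drawer, diameter 30, height 98 mm; origin at the centre of its underside. Leave alone.
- model_tower: Loose grey and black model tower (tube) standing beside the chest, diameter 70, height 112 mm; origin at the centre of its underside. Leave alone.
- paintbrush: Loose paintbrush 180 mm long lying on the bench at the robot's left. Leave alone.

How it is judged (in metres and radians):
On the way, in this order (a step that is already met when the one before it is completed fails the run):
1. the drawer is fully home while the lid still stands raised (value of joint drawer below 0.005 m and value of joint lid above 0.6 rad), for 0.2 s.
2. the lid lies shut and the drawer is still home (value of joint lid below 0.04 rad and value of joint drawer below 0.005 m), for 0.2 s.
At the end, for the whole second after the job is handed in: Drawer home to within 5 mm, lid shut to within 0.04 rad, both paint pots upright (within 0.3 rad) and at rest on the drawer's floor (all of step 2 and angle between each of pot_red, pot_yellow's own z axis and vertical below 0.3 rad and x of pot_red in the frame of drawer_in between -0.06 and 0.06 m and y of pot_red in the frame of drawer_in between -0.082 and 0.082 m and z of each of pot_red, pot_yellow in the frame of drawer_in below 0.012 m and x of pot_yellow in the frame of drawer_in between -0.06 and 0.06 m and y of pot_yellow in the frame of drawer_in between -0.082 and 0.082 m and linear speed of each of pot_red, pot_yellow below 0.02 m/s); the robot touches nothing.
It fails at once if the drawer is slammed (moves in faster than 0.5 m/s) (velocity of joint drawer below -0.5 m/s).
It fails at once if the lid is slammed (falls or swings shut faster than 4 rad/s) (velocity of joint lid below -4 rad/s).
It fails at once if a paint pot in the drawer is tipped over or lifted (angle between any of pot_red, pot_yellow's own z axis and vertical above 0.8 rad or height (world z) of any of pot_red, pot_yellow above 0.035 m).
It fails at once if another thing on the bench is moved by more than 30 mm, tipped or picked up (distance of any of pot_blue, glue_stick, model_tower, paintbrush from where it was at the start of the episode above 0.03 m or angle between any of pot_blue, glue_stick, model_tower, paintbrush's own z axis and vertical above 0.5 rad).
It also fails if it takes over 51 s, if anything falls off the work surface, if the arm or the gripper's body presses on something with over 40 N, if the wrist force passes 120 N, or if a joint passes its speed limit or range.

ROBOT

A 6-joint arm with a two-finger parallel gripper is mounted at the origin on the work surface. World frame = base frame: x ahead of the robot, y to its left, z up, the work surface at z = 0. Lengths are in mm, angles in rad, forces in N, time in s.
With the tool pointing down it reaches from about 350 to 875 mm from the base axis. Payload 4.2 kg.
Tool frame: the origin (TCP) lies on the mounting face of the last link; the fingertips stand 173 mm ahead of it and the grasp point (between the pads) lies 155 mm ahead of it; z points along the fingers, y is the line along which they close (so a half turn about z gives the same grasp; the last joint's range is limited). The gripper opens to 85 mm and grips with 20 to 120 N. Pads are 22 mm wide; open, the fingers measure 114 mm over their backs; the gripper's body (76 mm by 85 mm) begins 54 mm behind the grasp point. The pads swing forward as they close: fully open they stand 13 mm farther back than shut.
Start: joints at [-0.885, 0.385, 0.008, 0, -1.194, -0.259], TCP at [258.738, -568.907, 404.712] pointing down, gripper open.
Joint ranges: [-3.14, 3.14], [-1.21, 2.06], [-1.07, 1.41], [-3.16, 2.05], [-2.99, -0.16], [-3.1, 3.1]. Speed limits (rad/s): [2.79, 2.79, 3.14, 3.14, 3.14, 3.14].

INTERFACE

Orientations are given as a unit quaternion [x, y, z, w].
In Python, from bench import arm gives the robot as it stands. The module is installed in compiled form; this text tells all that it offers.
- The arm moves only by the tool move_arm, never from a script. Its arguments are lists of equal length, an entry for each row: "fingers": the finger opening in mm, from 0 to 85.4; "travel": the shift along the tool's x, y, z in mm, a list of three; "dr": the turn, a rotation vector about the tool's x, y, z in rad, a list of three. A call has 1 to 10 rows; each row is the pose to reach, as a shift and turn from the pose commanded when the call began, along the tool's axes at that moment; what a row does not reach only later rows make up. A row lasts 1/10 s, in which the tool goes at most 50 mm and 8.59 degrees, less where a joint would pass 70% of its speed; a pose out of reach is approached as far as the arm can. A call with a gripper value outside its range is refused whole. The fingers move at their own pace and stop on an object; the grip force is fixed at half the most. Time passes only in rows, so rows that repeat a pose let the fingers close. It gives the time, the measured TCP pose, the force, the opening and the grip force at its end, in the units of the state.
- arm.read_state(): the state, without advancing time (a new reading comes with each control period).
- arm.get_image(name): name is "scene" or "side" or "wrist"; returns the picture (420x560x3 uint8, red, green, blue); there is no depth.
- arm.camera_model(name): a dict with "intrinsics" (3x3 intrinsics, pixels), "pose" (4x4, takes a point from camera to world coordinates). Camera axes: x right, y up, looking along -z (the intrinsics and any distortion apply to the point x, -y, -z); pixel columns grow to the right and rows downward; lengths in mm; the calibration is good to about 2 mm. A picture is of the moment at which its call begins: read the wrist's pose just before it. camera_model takes no time and is no camera call; for the wrist camera it gives the pose at the moment of the call.
- arm.job_done(): hands the job in; it is judged then, once.
The state is a dict: "clock": time; "joints": joint angles; "joint_vel": joint speeds; "joint_efforts": joint torques, N m; "position": TCP position; "ee_rot": TCP orientation; "contact_force": force on the tool from outside, world axes, zero at the start; "wrist_torque": the same for the moment, N m; "gripper_width": finger opening in mm; "grasp_force": force on a finger pad.
Only numpy, scipy, OpenCV 4.12 (cv2) and the standard library are available. Lean on these libraries where they do the work, as an engineer would, in place of code of your own. Each camera call takes 0.05 s, during which the arm holds its last target. There are 200 camera calls.

## Working session

There is one attempt and no reset: what is moved stays moved. The work goes in short steps, Python scripts to look and compute and a tool call to move; the robot and the scene stay as the last step left them, time stands still between calls to the robot, and variables do not carry over. Pictures are saved under pics/ and viewed, at most 10 in all, crops included, and the job is handed in when it is done.

Besides the shell and the picture viewer there is one more tool, called after "Call:" as a command line: name --argument value ..., lists and objects as JSON in quotes. move_arm: Moves the arm, as the interface text tells. Its arguments: {"type":"object","properties":{"fingers":{"type":"array","items":{"type":"number"}},"travel":{"type":"array","items":{"type":"array","items":{"type":"number"}}},"dr":{"type":"array","items":{"type":"array","items":{"type":"number"}}}},"required":["fingers","travel","dr"]}

```bash
mkdir -p pics; python3 - <<'E'
from bench import arm
import cv2,numpy as np
np.set_printoptions(suppress=True,precision=3)
s=arm.read_state();print(s)
for n in ["scene","side"]:
    cv2.imwrite(f"pics/{n}0.png",cv2.resize(arm.get_image(n)[:,:,::-1],(800,600),interpolation=cv2.INTER_CUBIC))
    print(n,arm.camera_model(n))
E
```

```text
{'clock': 0.0, 'joints': array([-0.885,  0.386,  0.007, -0.001, -1.194, -0.259]), 'joint_vel': array([ 0.001, -0.   , -0.   ,  0.   ,  0.   , -0.001]), 'joint_efforts': array([ -0.   , -39.229,  18.84 ,   4.186,  -0.005,   0.   ]), 'position': array([ 258.674, -568.732,  403.622]), 'ee_rot': array([-0.212,  0.977,  0.001, -0.   ]), 'contact_force': array([-0.244, -0.989,  0.13 ]), 'wrist_torque': array([-0.054,  0.036,  0.022]), 'grasp_force': 0.0, 'gripper_width': 85.03782246635073}
scene {'intrinsics': array([[540.094,   0.   , 277.71 ],
       [  0.   , 540.094, 212.615],
       [  0.   ,   0.   ,   1.   ]]), 'pose': array([[  -0.848,   -0.425,    0.318,  958.038],
       [   0.53 ,   -0.673,    0.515,  830.633],
       [  -0.005,    0.606,    0.796, 1174.882],
       [   0.   ,    0.   ,    0.   ,    1.   ]])}
side {'intrinsics': array([[527.525,   0.   , 280.665],
       [  0.   , 527.525, 204.7  ],
       [  0.   ,   0.   ,   1.   ]]), 'pose': array([[  -0.905,    0.292,   -0.31 ,  139.958],
       [  -0.425,   -0.654,    0.625,  968.628],
       [  -0.021,    0.698,    0.716, 1079.584],
       [   0.   ,    0.   ,    0.   ,    1.   ]])}
```

View pics/scene0.png

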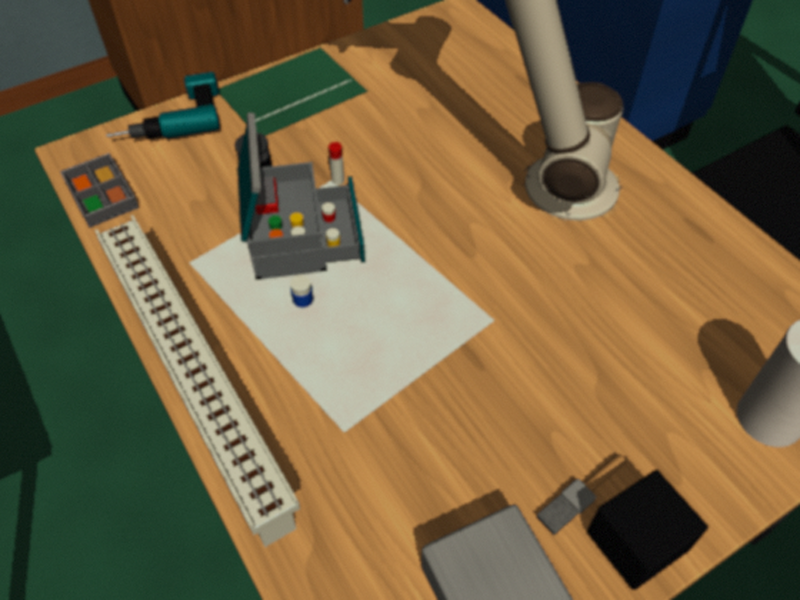

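View pics/side0.png

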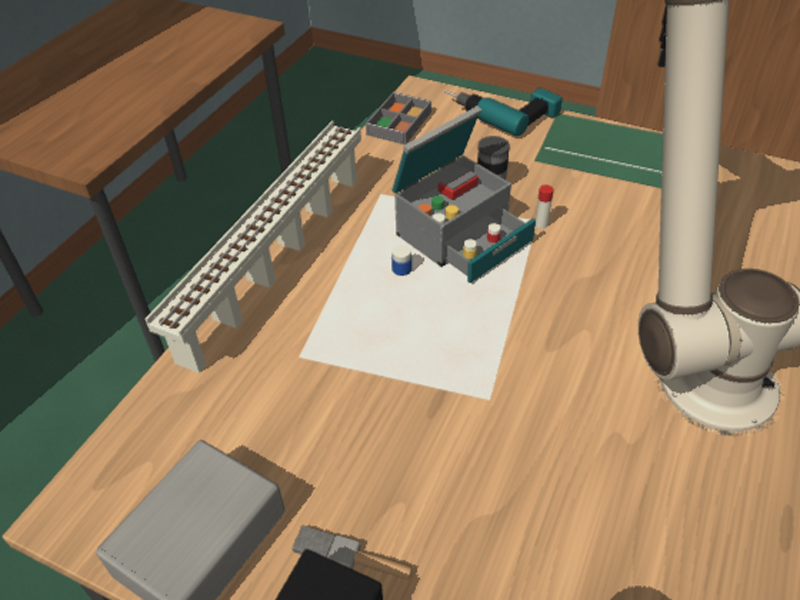

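The chest is around (275,220) in scene and (455,200) in side, both in 800-wide pixels. The drawer is out and the lid is near upright. I'll enlarge both crops.

```bash
python3 - <<'E'
from bench import arm
import cv2
for n,(x,y) in {"scene":(155,75),"side":(265,70)}.items():
    c=arm.get_image(n)[y:y+120,x:x+130,::-1]
    cv2.imwrite(f"pics/{n}1.png",cv2.resize(c,(650,600),interpolation=cv2.INTER_CUBIC))
E
```

```text
(no output)
```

View pics/scene1.png

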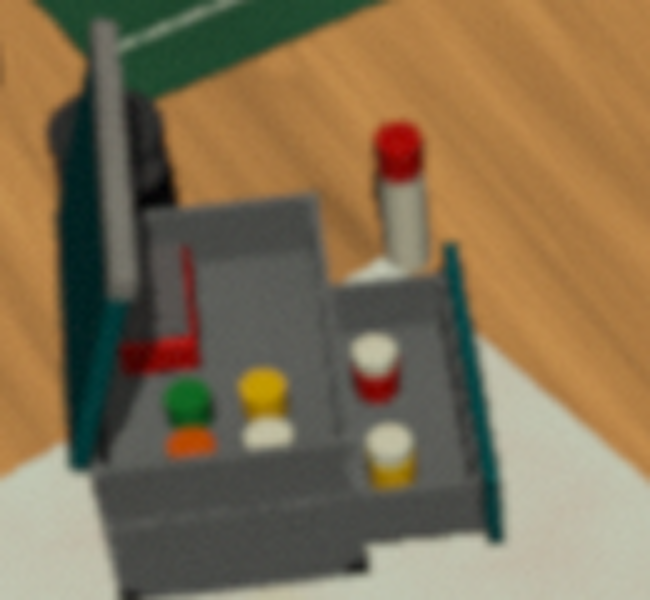

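View pics/side1.png

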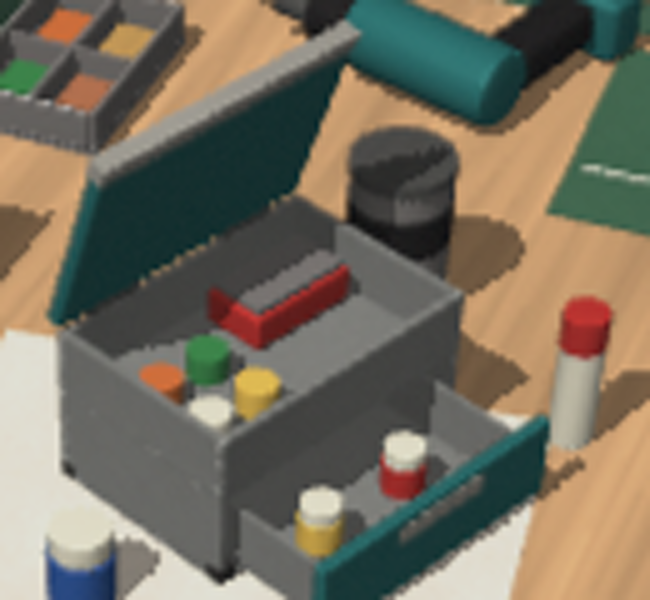

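```bash
cat > h.py <<'E'
from bench import arm
import numpy as np
from scipy.optimize import least_squares
np.set_printoptions(suppress=True,precision=2)
OFF={"scene":(155,75),"side":(265,70)}
def cam(n): 
    m=arm.camera_model(n); return m["intrinsics"],m["pose"]
C={n:cam(n) for n in OFF}
def proj(n,P):
    K,T=C[n]; c=T[:3,:3].T@(np.array(P)-T[:3,3]); c=c*[1,-1,-1]; u=K@c; return u[:2]/u[2]
def ray(n,uv,z):
    K,T=C[n]; uv=np.array(uv)/5+OFF[n]
    d=T[:3,:3]@(np.linalg.inv(K)@[*uv,1]*[1,-1,-1]); return T[:3,3]+d*(z-T[2,3])/d[2]
def W(p,q):
    x,y,a=p[:3]; c,s=np.cos(a),np.sin(a); return np.array([x+c*q[0]-s*q[1],y+s*q[0]+c*q[1],q[2]])
E
cat > fit.py <<'E'
from h import *
def lidp(L,y,o): # o=0 inner,12 outer; radius r from hinge
    return lambda p:(70-L*np.cos(p[4])+o*np.sin(p[4]),y,110+L*np.sin(p[4])+o*np.cos(p[4]))
f=lambda *q:(lambda p:q)
dr=lambda y,z,o=0:(lambda p:(-80-p[3]+o,y,z))
O=[("scene",(318,197),f(-70,-100,110)),("scene",(352,465),f(-70,100,110)),("scene",(95,475),f(70,100,110)),
("scene",(365,570),f(-70,100,0)),("scene",(125,600),f(70,100,0)),
("scene",(457,243),dr(-96,63)),("scene",(500,541),dr(96,7)),
("scene",(118,22),lidp(140,-100,0)),("scene",(132,295),lidp(140,100,0)),("scene",(94,22),lidp(140,-100,12)),("scene",(107,292),lidp(140,100,12)),
("scene",(72,467),lidp(0,100,12)),
("side",(60,328),f(70,100,110)),("side",(220,438),f(-70,100,110)),("side",(460,295),f(-70,-100,110)),
("side",(220,580),f(-70,100,0)),("side",(68,474),f(70,100,0)),("side",(548,418),dr(-96,63)),("side",(316,568),dr(96,63,10)),
("side",(97,185),lidp(140,100,0)),("side",(355,38),lidp(140,-100,0)),("side",(90,163),lidp(140,100,12)),("side",(345,22),lidp(140,-100,12)),("side",(52,318),lidp(0,100,12))]
def res(p): return np.concatenate([proj(n,W(p,g(p)))-np.array(uv)/5-OFF[n] for n,uv,g in O])
c=(ray("side",(220,438),110)+ray("side",(60,328),110))/2
best=least_squares(res,[c[0],c[1],0,70,1.4],loss="soft_l1",x_scale=[10,10,.1,10,.1])
p=best.x;print(p,best.cost);print(res(p).reshape(-1,2)[:, :].round(1).tolist())
np.save("p.npy",p)
for nm,n,uv,z in [("red","scene",(375,350),32),("red","side",(405,445),32),("yel","scene",(390,440),32),("yel","side",(321,502),32),("glue","scene",(398,138),98),("glue","side",(586,312),98),("tower","side",(404,155),112),("blue","side",(81,530),52)]:
    P=ray(n,uv,z);d=P[:2]-p[:2];c,s=np.cos(p[2]),np.sin(p[2]);print(nm,P,"chest",c*d[0]+s*d[1],-s*d[0]+c*d[1])
E
python3 fit.py
```

```text
[ 588.26 -191.13   -0.4    67.22    1.25] 20.463049110338282
[[0.2, -1.5], [0.5, -4.4], [-1.0, 0.1], [1.0, 1.0], [-0.7, 1.3], [-0.0, -0.7], [0.8, 0.7], [-0.4, 0.1], [0.8, -2.4], [-0.1, -0.5], [0.9, -2.4], [-1.0, 1.2], [-0.9, 0.8], [0.3, 1.5], [0.7, -0.2], [-0.4, 1.5], [-1.5, -0.3], [0.3, 0.2], [-1.4, -0.9], [1.0, -2.1], [0.7, -0.6], [-0.4, -0.6], [-0.1, -0.1], [-1.9, 0.0]]
red [ 487.77 -196.35   32.  ] chest -90.5778493580425 -43.828748664090064
red [ 495.7  -200.66   32.  ] chest -81.59996095919345 -44.730100828306945
yel [ 515.2  -129.08   32.  ] chest -91.42478512848653 28.807783017793724
yel [ 523.13 -132.47   32.  ] chest -82.80644108978422 28.76530916822249
glue [ 418.64 -282.87   98.  ] chest -120.68076575342329 -150.40644699323374
glue [ 416.83 -284.     98.  ] chest -121.90733678342554 -152.15470960018513
tower [ 565.83 -373.31  112.  ] chest 50.07880650533896 -176.58564420386435
blue [632.8  -33.45  52.  ] chest -20.19271004308233 162.60004380346948
```

```bash
sed -i 's/("scene",(352,465),f(-70,100,110)),//' fit.py; python3 fit.py | head -1
cat > go.py <<'E'
# go.py x y z tilt : tip target in chest frame (mm), tilt rad (tip towards chest +x) -> travel, dr in tool axes
from h import *
import sys
from scipy.spatial.transform import Rotation as Ro
def plan(x,y,z,t):
    p=np.load("p.npy"); s=arm.read_state(); R=Ro.from_quat(s["ee_rot"]).as_matrix()
    ex=W([0,0,p[2]],[1,0,0]); ey=W([0,0,p[2]],[0,1,0]); ez=np.array([0,0,1.])
    Rc=np.c_[ex,ey,ez]
    zt=Rc@[np.sin(t),0,-np.cos(t)]; yt=ey; xt=np.cross(yt,zt); Rg=np.c_[xt,yt,zt]
    tcp=W(p,[x,y,z])-173*zt
    tip=Rc.T@(s["position"]+173*R[:,2]-[p[0],p[1],0])
    print("t",s["clock"],"tip chest",tip,"F chest",Rc.T@s["contact_force"],"q",s["joints"],
     "\n travel",R.T@(tcp-s["position"]),"dr",Ro.from_matrix(R.T@Rg).as_rotvec())
    print(" chest axes in tool: x",R.T@ex,"z",R.T@ez)
plan(*map(float,sys.argv[1:5]))
E
python3 go.py -185 0 150 0.2
```

```text
[ 587.99 -191.26   -0.4    67.04    1.26] 16.794053891228906
t 0.2 tip chest [-157.64 -475.46  231.02] F chest [-0.67 -0.17  0.72] q [-0.89  0.39  0.01 -0.   -1.19 -0.26] 
 travel [-307.06  368.34   84.94] dr [ 0.08 -0.19  0.82]
 chest axes in tool: x [-0.68 -0.73 -0.  ] z [ 0.  0. -1.]
```

Call:
move_arm --fingers '[0, 0, 0, 0, 0, 0, 0, 0, 0, 0]' --travel '[[-31, 37, 0], [-61, 74, 0], [-92, 110, 0], [-123, 147, 10], [-154, 184, 20], [-184, 221, 35], [-215, 258, 50], [-246, 295, 65], [-276, 331, 80], [-307, 368, 85]]' --dr '[[0.008, -0.019, 0.082], [0.016, -0.038, 0.164], [0.024, -0.057, 0.246], [0.032, -0.076, 0.328], [0.04, -0.095, 0.41], [0.048, -0.114, 0.492], [0.056, -0.133, 0.574], [0.064, -0.152, 0.656], [0.072, -0.171, 0.738], [0.08, -0.19, 0.82]]'

```text
clock: 1.2
position: [379.1, -131.8, 323.3]
ee_rot: [0.184, 0.978, -0.019, 0.095]
contact_force: [0.4, 0.1, -0.1]
gripper_width: -0.5
grasp_force: 0.0
```

```bash
python3 go.py -185 0 42 0.2
```

```text
t 1.2 tip chest [-182.36  -25.49  153.48] F chest [ 0.36  0.29 -0.14] q [ 0.1   0.05 -0.73  0.15 -0.62 -2.16] 
 travel [ 24.5   26.33 108.99] dr [ 0.   -0.01  0.03]
 chest axes in tool: x [-0.98 -0.03  0.19] z [-0.19 -0.   -0.98]
```

Call:
move_arm --fingers '[0, 0, 0, 0, 0, 0]' --travel '[[0, 0, 0], [6, 0, 30], [12, 0, 60], [18, 0, 90], [21, 0, 107], [21, 0, 107]]' --dr '[[0, 0, 0], [0, 0, 0], [0, 0, 0], [0, 0, 0], [0, 0, 0], [0, 0, 0]]'

```text
clock: 1.8
position: [377.8, -134.6, 212.8]
ee_rot: [0.183, 0.979, -0.02, 0.091]
contact_force: [-0.7, -0.7, -0.2]
gripper_width: -0.2
grasp_force: 0.0
```

```bash
python3 go.py -100 0 42 0.2; python3 - <<'E'
from bench import arm
import cv2
c=arm.get_image("side")[60:210,250:450,::-1]
cv2.imwrite("pics/side2.png",cv2.resize(c,(800,600),interpolation=cv2.INTER_CUBIC))
E
```

```text
t 1.8 tip chest [-183.56  -29.17   42.86] F chest [-0.37 -0.88 -0.21] q [ 0.06  0.25 -0.96  0.42 -0.21 -2.4 ] 
 travel [-80.52  26.87  16.41] dr [-0.   -0.01  0.03]
 chest axes in tool: x [-0.98 -0.03  0.19] z [-0.19 -0.01 -0.98]
```

View pics/side2.png

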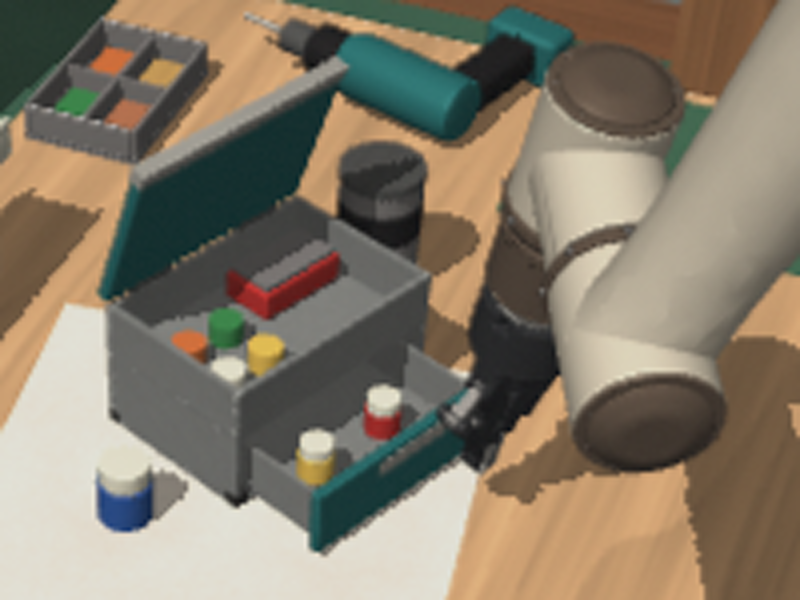

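The fingertips are in front of the teal panel at about (470,450), slightly toward −y. The pots are standing. I'll centre, then push slowly.

Call:
move_arm --fingers '[0, 0, 0, 0, 0, 0]' --travel '[[-3, 8, 1], [-7, 16, 2], [-12, 24, 3], [-16, 26, 3.5], [-18, 26, 4], [-20, 26, 4]]' --dr '[[0, 0, 0.01], [0, 0, 0.02], [0, 0, 0.03], [0, 0, 0.03], [0, 0, 0.03], [0, 0, 0.03]]'

```text
clock: 2.45
position: [407.9, -117.0, 214.9]
ee_rot: [0.198, 0.976, -0.017, 0.095]
contact_force: [-0.1, 0.1, 0.6]
gripper_width: -0.1
grasp_force: 0.0
```

```bash
python3 go.py -100 0 42 0.2
```

```text
t 2.45 tip chest [-161.58   -0.65   45.11] F chest [-0.13  0.09  0.62] q [ 0.1   0.28 -0.9   0.39 -0.24 -2.45] 
 travel [-58.72   1.32  14.91] dr [ 0.   -0.01 -0.  ]
 chest axes in tool: x [-0.98  0.    0.19] z [-0.19  0.   -0.98]
```

Call:
move_arm --fingers '[0, 0, 0, 0, 0, 0, 0, 0, 0, 0]' --travel '[[-3, 0, 2], [-8, 0, 4], [-14, 0, 6], [-20, 0, 7], [-26, 0, 8], [-32, 0, 9], [-38, 0, 10.5], [-44, 0, 11.5], [-50, 0, 13], [-56, 0, 14]]' --dr '[[0, 0, 0], [0, 0, 0], [0, 0, 0], [0, 0, 0], [0, 0, 0], [0, 0, 0], [0, 0, 0], [0, 0, 0], [0, 0, 0], [0, 0, 0]]'

```text
clock: 3.45
position: [461.2, -139.5, 211.8]
ee_rot: [0.198, 0.976, -0.017, 0.095]
contact_force: [-2.2, -0.0, -0.7]
gripper_width: -0.2
grasp_force: 0.9
```

```bash
python3 go.py -91 0 42 0.2
```

```text
t 3.45 tip chest [-103.65   -0.83   41.98] F chest [-1.99 -0.86 -0.73] q [ 0.05  0.36 -0.73  0.27 -0.31 -2.27] 
 travel [-11.26   1.41   2.42] dr [ 0.   -0.01 -0.  ]
 chest axes in tool: x [-0.98  0.    0.19] z [-0.19  0.   -0.98]
```

Contact at about 2 N, matching the drawer friction. I'll continue slowly to the stop.

Call:
move_arm --fingers '[0, 0, 0, 0, 0, 0]' --travel '[[-2, 0, 0.4], [-4, 0, 0.8], [-6, 0, 1.2], [-8, 0, 1.5], [-9.5, 0, 1.8], [-10, 0, 1.9]]' --dr '[[0, 0, 0], [0, 0, 0], [0, 0, 0], [0, 0, 0], [0, 0, 0], [0, 0, 0]]'

```text
clock: 4.05
position: [470.5, -143.2, 212.0]
ee_rot: [0.197, 0.976, -0.017, 0.095]
contact_force: [-0.4, 1.8, -0.6]
gripper_width: -0.3
grasp_force: 0.8
```

```bash
python3 go.py -91 0 42 0.2
```

```text
t 4.05 tip chest [-93.62  -0.56  42.22] F chest [-1.04  1.52 -0.55] q [ 0.05  0.37 -0.7   0.25 -0.33 -2.25] 
 travel [-1.5   1.19  0.73] dr [ 0.   -0.01 -0.  ]
 chest axes in tool: x [-0.98  0.    0.19] z [-0.19  0.   -0.98]
```

Call:
move_arm --fingers '[0, 0, 0, 0, 0]' --travel '[[-1.5, 0, 0.3], [-3, 0, 0.6], [-4.5, 0, 0.9], [-5, 0, 1], [-5, 0, 1]]' --dr '[[0, 0, 0], [0, 0, 0], [0, 0, 0], [0, 0, 0], [0, 0, 0]]'

```text
clock: 4.55
position: [475.1, -145.3, 211.9]
ee_rot: [0.198, 0.975, -0.017, 0.095]
contact_force: [-0.7, 0.6, 1.0]
gripper_width: 0.0
grasp_force: 0.3
```

```bash
python3 go.py -91 0 42 0.2
```

```text
t 4.55 tip chest [-88.53  -0.71  42.17] F chest [-0.88  0.25  1.02] q [ 0.04  0.38 -0.69  0.24 -0.33 -2.23] 
 travel [ 3.5   1.31 -0.3 ] dr [ 0.   -0.01 -0.  ]
 chest axes in tool: x [-0.98  0.    0.19] z [-0.19  0.   -0.98]
```

Call:
move_arm --fingers '[0, 0, 0, 0, 0]' --travel '[[-1, 0, 0.2], [-2, 0, 0.4], [-3, 0, 0.6], [-4, 0, 0.8], [-4, 0, 0.8]]' --dr '[[0, 0, 0], [0, 0, 0], [0, 0, 0], [0, 0, 0], [0, 0, 0]]'

```text
clock: 5.05
position: [476.3, -146.6, 211.1]
ee_rot: [0.198, 0.976, -0.018, 0.092]
contact_force: [-6.9, 6.9, 5.5]
gripper_width: 0.0
grasp_force: 5.1
```

```bash
python3 go.py -91 0 42 0.2; python3 - <<'E'
from bench import arm
import cv2
c=arm.get_image("side")[60:210,250:450,::-1]
cv2.imwrite("pics/side3.png",cv2.resize(c,(800,600),interpolation=cv2.INTER_CUBIC))
E
```

```text
t 5.05 tip chest [-88.05  -2.01  41.14] F chest [-9.03  3.68  5.52] q [ 0.04  0.39 -0.68  0.23 -0.34 -2.22] 
 travel [ 4.93  2.06 -1.38] dr [ 0.   -0.01 -0.  ]
 chest axes in tool: x [-0.98  0.    0.19] z [-0.19  0.   -0.98]
```

View pics/side3.png

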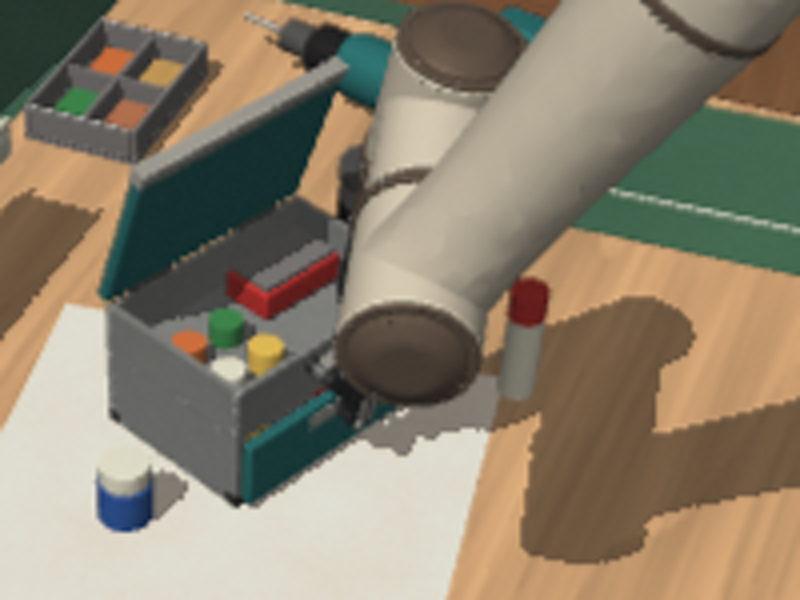

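The teal panel now sits against the chest front at about (250,450). The lid is still raised, and the force jumped to 9 N, so this is the stop. I'll press slightly more to confirm, then retreat.

Call:
move_arm --fingers '[0, 0, 0]' --travel '[[-1, 0, 0.2], [-2, 0, 0.4], [-2, 0, 0.4]]' --dr '[[0, 0, 0], [0, 0, 0], [0, 0, 0]]'

```text
clock: 5.4
position: [476.8, -147.3, 210.7]
ee_rot: [0.198, 0.976, -0.019, 0.09]
contact_force: [-11.6, 10.4, 8.2]
gripper_width: -0.1
grasp_force: 7.5
```

```bash
python3 go.py -160 0 42 0.2
```

```text
t 5.4 tip chest [-87.96  -2.71  40.58] F chest [-14.67   5.09   8.18] q [ 0.04  0.39 -0.68  0.23 -0.35 -2.22] 
 travel [ 73.38   2.21 -14.54] dr [-0.   -0.02 -0.  ]
 chest axes in tool: x [-0.98  0.    0.18] z [-0.18 -0.   -0.98]
```

Call:
move_arm --fingers '[0, 0, 0, 0, 0, 0, 0, 0, 0, 0]' --travel '[[15, 0, -3], [35, 0, -6.5], [40, 0, -7.5], [36, 0, -35], [29, 0, -75], [22, 0, -115], [15, 0, -155], [8, 0, -195], [1, 0, -235], [-4, 0, -260]]' --dr '[[0, 0, 0], [0, 0, 0], [0, 0, 0], [0, 0, 0], [0, 0, 0], [0, 0, 0], [0, 0, 0], [0, 0, 0], [0, 0, 0], [0, 0, 0]]'

```text
clock: 6.4
position: [438.0, -130.8, 472.0]
ee_rot: [0.197, 0.975, -0.017, 0.098]
contact_force: [0.1, -0.3, -0.7]
gripper_width: 0.1
grasp_force: 0.0
```

```bash
python3 go.py 90 0 300 0; python3 - <<'E'
from bench import arm
import cv2
c=arm.get_image("side")[20:230,240:520,::-1]
cv2.imwrite("pics/side4.png",cv2.resize(c,(800,600),interpolation=cv2.INTER_CUBIC))
E
```

```text
t 6.4 tip chest [-127.3    -1.29  302.48] F chest [ 0.22 -0.28 -0.68] q [ 0.09  0.   -0.35  0.1  -1.04 -2.1 ] 
 travel [-246.84    2.62   49.06] dr [ 0.01  0.2  -0.  ]
 chest axes in tool: x [-0.98  0.    0.2 ] z [-0.2   0.01 -0.98]
```

View pics/side4.png

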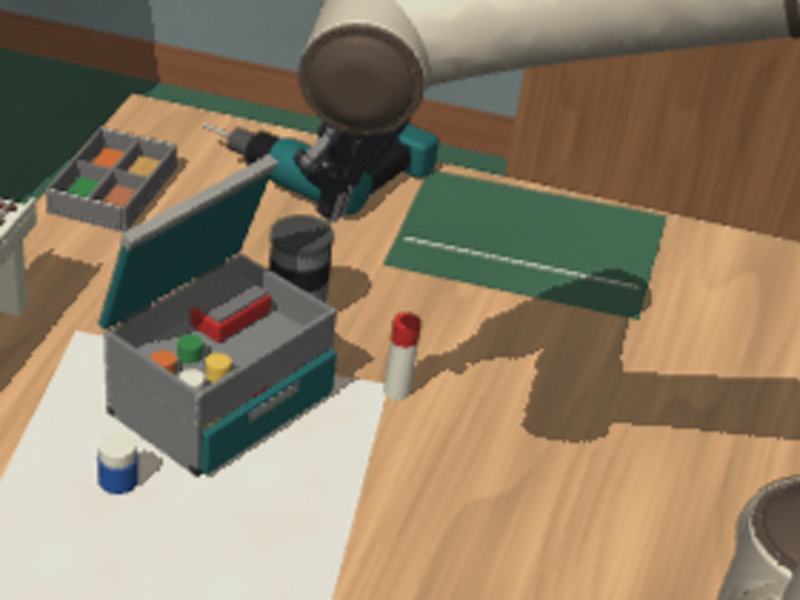

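Drawer flush, lid raised, everything else in place. Next I cross over the lid at about 55 mm clearance.

Call:
move_arm --fingers '[0, 0, 0, 0, 0, 0, 0, 0, 0]' --travel '[[-31, 0, 6], [-62, 0, 12], [-93, 1, 18], [-124, 1, 24], [-155, 1, 31], [-186, 2, 37], [-217, 2, 43], [-247, 2, 49], [-247, 2, 49]]' --dr '[[0, 0.025, 0], [0, 0.05, 0], [0, 0.075, 0], [0, 0.1, 0], [0, 0.125, 0], [0, 0.15, 0], [0, 0.175, 0], [0, 0.2, 0], [0, 0.2, 0]]'

```text
clock: 7.35
position: [673.8, -228.2, 463.3]
ee_rot: [0.199, 0.98, 0.003, -0.004]
contact_force: [-0.2, 0.7, -1.8]
gripper_width: -0.1
grasp_force: 0.0
```

```bash
python3 go.py 85 0 222 0
```

```text
t 7.35 tip chest [ 91.79  -0.24 290.28] F chest [-0.48  0.5  -1.83] q [-0.1   0.51  0.36 -0.01 -1.43 -1.87] 
 travel [ 7.78  0.58 68.35] dr [ 0.   -0.01 -0.  ]
 chest axes in tool: x [-1.    0.   -0.01] z [ 0.01  0.   -1.  ]
```

Call:
move_arm --fingers '[0, 0, 0, 0, 0]' --travel '[[2, 0, 20], [4, 0, 40], [6, 0, 58], [8, 0, 68], [8, 0, 68]]' --dr '[[0, 0, 0], [0, 0, 0], [0, 0, 0], [0, 0, 0], [0, 0, 0]]'

```text
clock: 7.85
position: [662.3, -223.0, 397.7]
ee_rot: [0.198, 0.98, 0.003, -0.004]
contact_force: [0.2, -0.4, 0.5]
gripper_width: -0.4
grasp_force: 0.0
```

```bash
python3 go.py 22 0 208 0
```

```text
t 7.85 tip chest [ 79.21   0.06 224.66] F chest [ 0.36 -0.24  0.47] q [-0.1   0.52  0.21 -0.01 -1.27 -1.87] 
 travel [58.69  0.35 17.21] dr [ 0.   -0.01 -0.  ]
 chest axes in tool: x [-1.    0.   -0.01] z [ 0.01  0.   -1.  ]
```

Call:
move_arm --fingers '[0, 0, 0, 0, 0, 0, 0, 0, 0, 0]' --travel '[[6, 0, 0.5], [12, 0, 1], [18, 0, 2], [24, 0, 3], [30, 0, 5], [36, 0, 7], [42, 0, 9.5], [48, 0, 12.5], [53, 0, 15], [57, 0, 17]]' --dr '[[0, 0, 0], [0, 0, 0], [0, 0, 0], [0, 0, 0], [0, 0, 0], [0, 0, 0], [0, 0, 0], [0, 0, 0], [0, 0, 0], [0, 0, 0]]'

```text
clock: 8.85
position: [609.7, -200.7, 382.2]
ee_rot: [0.198, 0.98, 0.003, -0.003]
contact_force: [2.1, -0.8, 1.2]
gripper_width: 0.2
grasp_force: 0.9
```

```bash
python3 go.py -22 0 155 0; python3 - <<'E'
from bench import arm
import cv2
c=arm.get_image("side")[20:230,240:520,::-1]
cv2.imwrite("pics/side5.png",cv2.resize(c,(800,600),interpolation=cv2.INTER_CUBIC))
E
```

```text
t 8.85 tip chest [ 22.43   0.37 209.17] F chest [2.21 0.11 1.23] q [-0.07  0.43  0.02 -0.01 -1.17 -1.9 ] 
 travel [45.27 -0.02 54.49] dr [ 0.   -0.01 -0.  ]
 chest axes in tool: x [-1.    0.   -0.01] z [ 0.01  0.   -1.  ]
```

View pics/side5.png

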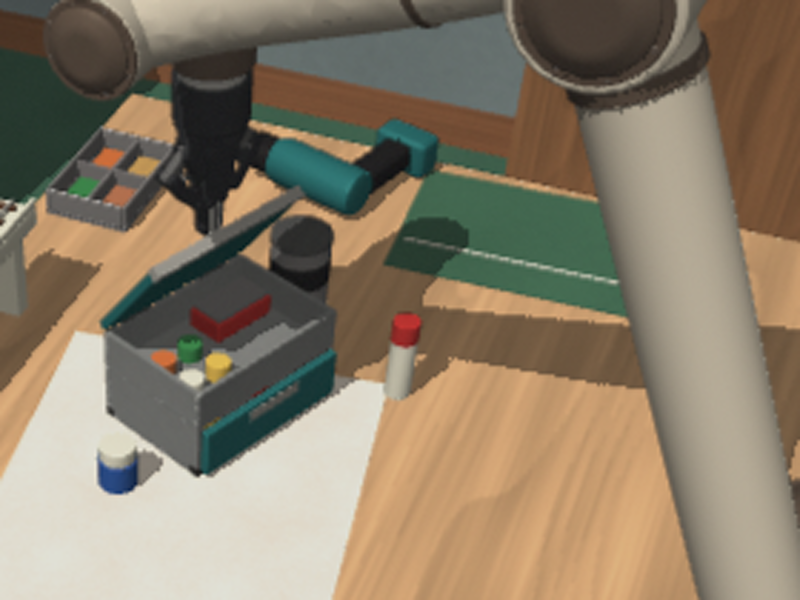

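The lid is coming down under the fingertips near (210,235), with about 2.5 N contact. I'll keep following the arc.

Call:
move_arm --fingers '[0, 0, 0, 0, 0, 0, 0, 0, 0, 0]' --travel '[[6, 0, 4], [12, 0, 9], [18, 0, 15], [23, 0, 20], [27, 0, 26], [31, 0, 32], [35, 0, 38], [39, 0, 44], [42, 0, 50], [45, 0, 56]]' --dr '[[0, 0, 0], [0, 0, 0], [0, 0, 0], [0, 0, 0], [0, 0, 0], [0, 0, 0], [0, 0, 0], [0, 0, 0], [0, 0, 0], [0, 0, 0]]'

```text
clock: 9.9
position: [568.3, -183.0, 326.3]
ee_rot: [0.198, 0.98, 0.002, -0.003]
contact_force: [1.0, -1.6, 1.0]
gripper_width: -0.1
grasp_force: 0.6
```

```bash
python3 go.py -31 0 122 0
```

```text
t 9.9 tip chest [-22.4    0.61 153.32] F chest [ 1.58 -1.09  0.97] q [-0.04  0.4  -0.17 -0.01 -1.   -1.92] 
 travel [ 9.48 -0.1  31.37] dr [ 0.   -0.01 -0.  ]
 chest axes in tool: x [-1.    0.   -0.01] z [ 0.01  0.   -1.  ]
```

Call:
move_arm --fingers '[0, 0, 0, 0, 0, 0, 0]' --travel '[[3, 0, 5], [5, 0, 10], [7, 0, 15], [8, 0, 20], [9, 0, 25], [9.5, 0, 29], [9.5, 0, 31]]' --dr '[[0, 0, 0], [0, 0, 0], [0, 0, 0], [0, 0, 0], [0, 0, 0], [0, 0, 0], [0, 0, 0]]'

```text
clock: 10.6
position: [559.4, -179.1, 295.4]
ee_rot: [0.198, 0.98, 0.002, -0.003]
contact_force: [-2.8, 2.0, 11.4]
gripper_width: -0.1
grasp_force: 6.2
```

```bash
python3 go.py -31 0 122 0
```

```text
t 10.6 tip chest [-32.42   0.78 122.45] F chest [-3.4   0.77 11.45] q [-0.04  0.42 -0.23 -0.01 -0.93 -1.93] 
 travel [-0.1  -0.17  0.44] dr [ 0.   -0.01 -0.  ]
 chest axes in tool: x [-1.    0.   -0.01] z [ 0.01  0.   -1.  ]
```

Force is 11 N at z = 122, the shut height. One small extra press confirms the stop, then I lift.

Call:
move_arm --fingers '[0, 0, 0, 0]' --travel '[[0, 0, 0.7], [0, 0, 1.5], [0, 0, 1.5], [0, 0, 1.5]]' --dr '[[0, 0, 0], [0, 0, 0], [0, 0, 0], [0, 0, 0]]'

```text
clock: 11.0
position: [559.3, -179.0, 295.5]
ee_rot: [0.198, 0.98, 0.002, -0.003]
contact_force: [-1.8, 1.4, 6.0]
gripper_width: -0.3
grasp_force: 3.3
```

```bash
python3 go.py -31 0 260 0
```

```text
t 11.0 tip chest [-32.39   0.81 122.5 ] F chest [-2.21  0.63  6.03] q [-0.04  0.42 -0.23 -0.01 -0.93 -1.93] 
 travel [   0.76    0.28 -137.5 ] dr [ 0.   -0.01 -0.  ]
 chest axes in tool: x [-1.    0.   -0.01] z [ 0.01  0.   -1.  ]
```

Call:
move_arm --fingers '[0, 0, 0, 0, 0, 0, 0]' --travel '[[0, 0, -2], [0, 0, -10], [0, 0, -35], [0, 0, -70], [0, 0, -110], [0, 0, -150], [0, 0, -150]]' --dr '[[0, 0, 0], [0, 0, 0], [0, 0, 0], [0, 0, 0], [0, 0, 0], [0, 0, 0], [0, 0, 0]]'

```text
clock: 11.7
position: [560.9, -180.5, 451.7]
ee_rot: [0.198, 0.98, 0.002, 0.004]
contact_force: [0.1, -0.2, 0.2]
gripper_width: -0.1
grasp_force: 0.0
```

```bash
python3 go.py -31 0 260 0; python3 - <<'E'
from bench import arm
import cv2
c=arm.get_image("side")[20:230,240:520,::-1]
cv2.imwrite("pics/side6.png",cv2.resize(c,(800,600),interpolation=cv2.INTER_CUBIC))
E
```

```text
t 11.7 tip chest [-27.98   0.45 278.75] F chest [ 0.17 -0.12  0.23] q [-0.04  0.29 -0.01 -0.   -1.26 -1.93] 
 travel [ 1.97  0.47 18.73] dr [ 0.01  0.01 -0.  ]
 chest axes in tool: x [-1.    0.    0.01] z [-0.01  0.01 -1.  ]
```

View pics/side6.png

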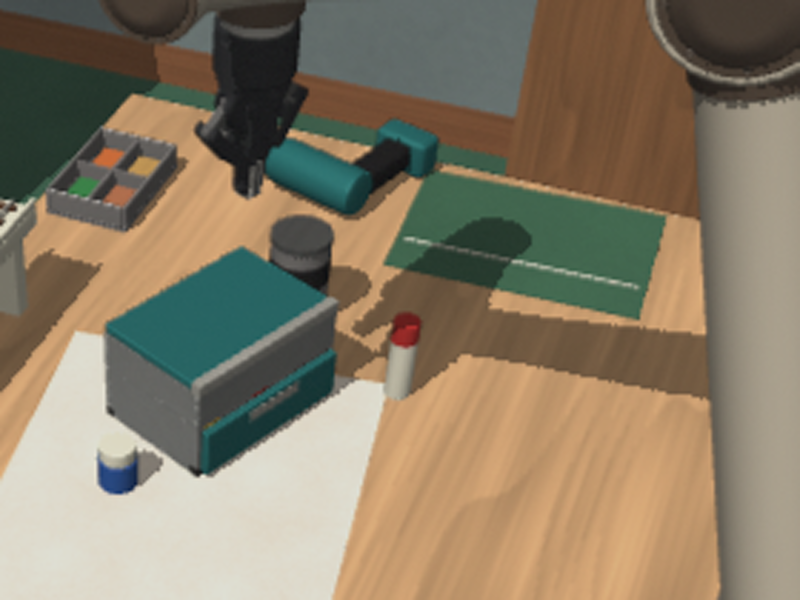

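The lid lies flat on the chest (teal top around (220,315)), the drawer is flush, the other items haven't moved, and the arm is clear.

```bash
python3 -c "
from bench import arm
print(arm.job_done())"
```

```text
the job is handed in; nothing more can be done
None
```

I pushed the drawer home and then the lid flat and shut, both slowly, with the other bench items in view unmoved and the arm clear; I handed the job in at about 12 s, but no verdict came back and the pots can't be seen inside the closed drawer.

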